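Pair the repeater with the router

TASK

Pair the repeater with the router: with the fingertips press the large round key on the black router with four antennas right down for a full second and let it come up, then do the same with the large round key on the square white repeater with two stub antennas, and take the hand well clear. Press lightly, without shifting or lifting either box. Leave the other keys unpressed, the round hub's too, and all the other things on the shelf where they are.

Things in the scene. Friction and masses are not known exactly. Their poses are not given: they have to be found in the camera images.
- router: Flat black box 150 mm deep (own x, to the rear), 230 mm wide (own y, to the left), top face 33 mm above the shelf, about 0.5 kg, loose on rubber feet. Origin: centre of its underside. Four paddle antennas at own x 0.073 lean back and reach 150 mm above the shelf. Three grey keys in a row on its top near the front edge: bar-shaped, large round, small round, from left to right.
- router_pair_top (a point): Centre of the top of the router's pairing key, the large round one (18 mm across), in the middle of the row, at own (-0.045, 0) of the router; 7 mm above the router's top face, 40 mm above the shelf, while up. It rides with the key.
- router_pair (a joint): The router's pairing key. Joint value 0 = up, 0.005 m = fully down; a spring needs 1.2 N to start and 4.2 N at the bottom, and brings it back up; pressed past 4.5 N it sinks up to 2 mm further into its rubber dome (5 N per mm).
- router_power (a joint): The router's power key, a bar 24 x 8 mm at own (-0.045, 0.055), 7 mm proud. Joint value 0 = up, 0.005 m = fully down; a spring needs 1.2 N to start and 4.2 N at the bottom, and brings it back up; pressed past 4.5 N it sinks up to 2 mm further into its rubber dome (5 N per mm).
- router_light (a joint): The router's light key, a small round one 10 mm across at own (-0.045, -0.055), 7 mm proud. Joint value 0 = up, 0.005 m = fully down; a spring needs 1.2 N to start and 4.2 N at the bottom, and brings it back up; pressed past 4.5 N it sinks up to 2 mm further into its rubber dome (5 N per mm).
- repeater: Square white box 90 x 90 mm, top face 36 mm above the shelf, about 0.26 kg, loose on rubber feet. Origin: centre of its underside; own x to the rear, y left. Two stub antennas 10 mm thick at own (0.034, +-0.032) reach 95 mm above the shelf. Two grey keys on its top near the front: bar-shaped on the left, large round on the right.
- repeater_pair_top (a point): Centre of the top of the repeater's pairing key, the large round one (18 mm across), at own (-0.022, -0.023) of the repeater; 7 mm above the repeater's top face, 43 mm above the shelf, while up. It rides with the key.
- repeater_pair (a joint): The repeater's pairing key. Joint value 0 = up, 0.005 m = fully down; a spring needs 1.2 N to start and 4.2 N at the bottom, and brings it back up; pressed past 4.5 N it sinks up to 2 mm further into its rubber dome (5 N per mm).
- repeater_power (a joint): The repeater's power key, a bar 20 x 8 mm at own (-0.022, 0.023), 7 mm proud. Joint value 0 = up, 0.005 m = fully down; a spring needs 1.2 N to start and 4.2 N at the bottom, and brings it back up; pressed past 4.5 N it sinks up to 2 mm further into its rubber dome (5 N per mm).
- hub: The smart-home hub, not part of the job: a round white puck 94 mm across and 32 mm high, no antennas, with one round grey key 18 mm across in the middle of its top. Loose. Origin: centre of its underside.
- hub_key (a joint): The hub's key. Joint value 0 = up, 0.005 m = fully down; a spring needs 1.2 N to start and 4.2 N at the bottom, and brings it back up; pressed past 4.5 N it sinks up to 2 mm further into its rubber dome (5 N per mm).
- piggy_bank: Orange ceramic piggy bank, 122 mm long (own x, snout at +x), 82 mm wide, about 105 mm high, loose, 0.38 kg. Origin: on the shelf under its middle.
- mug: White mug, 80 mm across, 92 mm high, handle at its own +y, loose. Origin: centre of its underside.
- remote_long: Black remote control lying flat, 185 x 46 x 19 mm, long side along its own x, loose. Origin: centre of its underside.
- remote_short: Black remote control lying flat, 130 x 38 x 16 mm, long side along its own x, loose. Origin: centre of its underside.
- acrylic_box: Clear acrylic box with a hinged lid, 110 mm (own x) x 160 mm (own y) x 75 mm high, a small tab in the middle of the lid's near edge; the box does not move. Origin: centre of its underside.
- acrylic_lid (a joint): Lid of the acrylic box, hinged on its far side: 0 = shut, grows as it opens (rad).

How it is judged:
By the outcome, as a careful person would: the job done as asked, in the order asked, and still so for the second after the job is handed in, with the robot touching nothing.
It also fails if it takes over 51 s, if anything falls off the work surface, if the arm or the gripper's body presses on something with over 40 N, if the wrist force passes 120 N, or if a joint passes its speed limit or range.

ROBOT

A 6-joint arm with a two-finger parallel gripper is mounted at the origin on the work surface. World frame = base frame: x ahead of the robot, y to its left, z up, the work surface at z = 0. Lengths are in m, angles in rad, forces in N, time in s.
With the tool pointing down it reaches from about 0.35 to 0.85 m from the base axis. Payload 8.1 kg.
Tool frame: the origin (TCP) lies on the centre line of the jaws, within the pads' length; the fingertips stand robot.tips_ahead ahead of it and the grasp point (between the pads) lies 6 mm ahead of it (robot.tips_ahead is the distance from the TCP to the fingertips, in m); z points along the fingers, y is the line along which they close (so a half turn about z gives the same grasp; the last joint's range is limited). The gripper opens to 93 mm and grips with 3 to 60 N. Pads are 15 mm wide; open, the fingers measure 128 mm over their backs; the gripper's body (75 mm by 188 mm) begins 65 mm behind the grasp point.
Start: joints at [-1.202, 0.13, 1.488, -0, 1.523, -0.085], TCP at [0.263, -0.539, 0.244] pointing down, gripper open.
Joint ranges: [-2.96, 2.96], [-0.89, 2.26], [0.02, 2.5], [-1.34, 4.48], [0, 2.73], [-2.66, 2.66]. Speed limits (rad/s): [2.39, 2.39, 2.79, 3.14, 3.14, 3.14].

INTERFACE

Orientations are given as a rotation vector (axis times angle).
In Python, from plant import robot gives the robot as it stands.
- The arm moves only by the tool apply_moves, never from a script. Its arguments are lists of equal length, an entry for each row: "delta_pos": the shift along the tool's x, y, z in cm, a list of three; "twist": the turn about the tool's z in rad. A call has 1 to 8 rows; each row shifts and turns the commanded pose from where the row before left it, along the tool's axes as they then stand; what a row does not reach is not made up. A row lasts 1/8 s, in which the tool goes at most 62.5 mm and 10.7 degrees, less where a joint would pass 70% of its speed; a pose out of reach is approached as far as the arm can. A call with a gripper value outside its range is refused whole. "gripper" is the finger opening in cm, from 0 to 9.3, set as the call begins (left out, the last holds). The fingers move at their own pace and stop on an object; "squeeze" is the grip in N (left out, the last holds). Time passes only in rows, so rows that do not move let the fingers close. It gives the time, the measured TCP pose, the force, the opening and the grip force at its end, in the units of the state.
- robot.read_state(): the state, without advancing time (a new reading comes with each control period).
- robot.read_camera(name): name is "scene" or "top" or "wrist"; returns a dict with "frame" (420x560x3 uint8, red, green, blue), "vertical_fov" (degrees; the focal length in pixels is half the picture's height over the tangent of half this angle, whatever the lens; pixels are square), "cx", "cy" (the principal point, pixels), "R" (3x3) and "t" (3): a world point X has camera coordinates R X + t. Camera axes: x right, y down, z forward; pixel columns grow to the right and rows downward; lengths in m; the calibration is good to about 2 mm. A picture is of the moment at which its call begins. There is no depth.
- robot.close_job(): hands the job in; it is judged then, once.
The state is a dict: "t": time; "q": joint angles; "dq": joint speeds; "joint_torque": joint torques, N m; "tool_pos": TCP position; "orientation": TCP orientation; "force": force on the tool from outside, world axes, zero at the start; "wrist_torque": the same for the moment, N m; "opening": finger opening in m; "gripper_force": force on a finger pad.
Only numpy, scipy, OpenCV 4.12 (cv2) and the standard library are available. Lean on these libraries where they do the work, as an engineer would, in place of code of your own. Each camera call takes 0.05 s, during which the arm holds its last target. There are 200 camera calls.

## Working session

There is one attempt and no reset: what is moved stays moved. The work goes in short steps, Python scripts to look and compute and a tool call to move; the robot and the scene stay as the last step left them, time stands still between calls to the robot, and variables do not carry over. Pictures are saved under pics/ and viewed, at most 10 in all, crops included, and the job is handed in when it is done.

Besides the shell and the picture viewer there is one more tool, called after "Call:" as name([rows], argument=value, ...), one row to a line, values as JSON. apply_moves: Moves the arm, as the interface text tells. Its arguments: {"type":"object","properties":{"delta_pos":{"type":"array"},"twist":{"type":"array"},"gripper":{"type":"number"},"squeeze":{"type":"number"}},"required":["delta_pos","twist"]}

```bash
ls; mkdir -p pics
python3 - <<'E'
from plant import robot
import cv2
s=robot.read_state();print(s,robot.tips_ahead)
for n in("scene","top"):
    c=robot.read_camera(n);cv2.imwrite(f"pics/{n}0.png",c["frame"][:,:,::-1])
    print(n,c["vertical_fov"],c["cx"],c["cy"],c["R"],c["t"])
E
```

```text
pics
{'t': 0.0, 'q': array([-1.20241014e+00,  1.31117600e-01,  1.48928367e+00,  2.07347858e-06,
        1.52298317e+00, -8.53745656e-02]), 'dq': array([-1.80265187e-03, -6.41597975e-05,  1.16708137e-03,  8.84780073e-04,
       -9.57212897e-04,  1.62790172e-03]), 'joint_torque': array([-2.16374312e-03, -5.59837747e+01, -4.91763496e+01,  7.65139866e-02,
        3.55193589e-02, -1.40059910e-04]), 'tool_pos': array([ 0.26285608, -0.53878001,  0.24261101]), 'orientation': array([-3.05935394e+00, -7.06267306e-01,  3.93500042e-04]), 'force': array([ 0.18950088, -0.03150305, -0.38984584]), 'wrist_torque': array([0.01117968, 0.01914217, 0.02784945]), 'gripper_force': 0.0, 'opening': 0.09288831280895059} 0.025
scene 42.83396478743608 269.1944460575352 209.13062037424376 [[ 0.07098908  0.99746649 -0.00459922]
 [ 0.54676687 -0.04276867 -0.83619186]
 [-0.83427006  0.05684579 -0.54841774]] [-0.16327077 -0.22220019  1.84300097]
top 54.68736893399772 280.79629557266196 211.00887813355322 [[-0.01178398 -0.9997976   0.01630605]
 [-0.99529763  0.01015987 -0.09632971]
 [ 0.09614454 -0.01736452 -0.99521591]] [0.10711465 0.54091934 1.16877338]
```

View pics/top0.png

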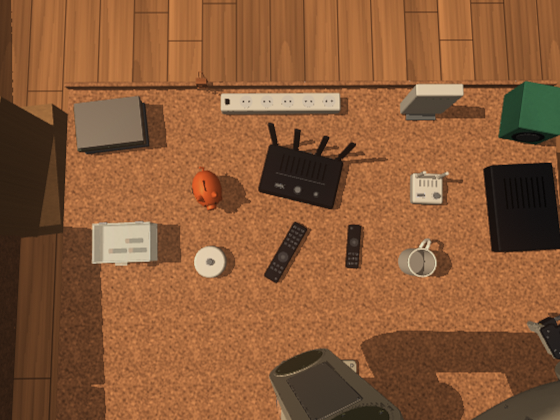

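View pics/scene0.png

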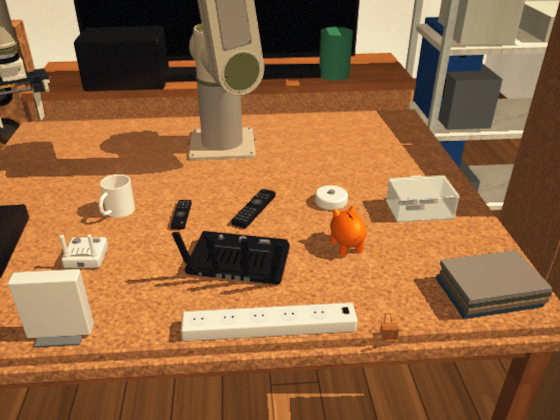

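The top view shows the router near (300,177), with its three keys at about (280,187), (298,190) and (316,194). The repeater is near (428,188) with its keys around y≈196, and the hub is at (210,262). The scene view agrees with this layout. Next I'll enlarge both boxes.

```bash
cat > h.py <<'E'
import numpy as np,cv2
from plant import robot
def ray(c,u,v,z):
    f=210/np.tan(np.radians(c["vertical_fov"]/2)); R=np.array(c["R"]);t=np.array(c["t"])
    o=-R.T@t; d=R.T@np.array([(u-c["cx"])/f,(v-c["cy"])/f,1.]); return o+d*(z-o[2])/d[2]
def proj(c,X):
    f=210/np.tan(np.radians(c["vertical_fov"]/2)); p=np.array(c["R"])@X+c["t"]; return f*p[:2]/p[2]+[c["cx"],c["cy"]]
E
python3 - <<'E'
from h import *
c=robot.read_camera("top");b=c["frame"][:,:,::-1]
A=cv2.resize(b[140:215,250:350],None,fx=6,fy=6,interpolation=cv2.INTER_CUBIC)
B=cv2.resize(b[165:210,405:455],None,fx=6,fy=6,interpolation=cv2.INTER_CUBIC)
im=np.zeros((450+300,620,3),np.uint8);im[:450,:600]=A;im[450:450+270,:300]=B
cv2.imwrite("pics/crop.png",cv2.resize(im,None,fx=.8,fy=.8))
for n,u,v,z in[("bar",280,187,.04),("pair",298,190,.04),("light",316,194,.04),("rep bar",420,196,.043),("rep pair",435,196,.043)]:print(n,ray(c,u,v,z))
E
```

```text
bar [0.61109701 0.10291194 0.04      ]
pair [0.60176004 0.05044647 0.04      ]
light [ 0.58947739 -0.00196083  0.04      ]
rep bar [ 0.58026907 -0.30598664  0.043     ]
rep pair [ 0.57984559 -0.35011216  0.043     ]
```

View pics/crop.png

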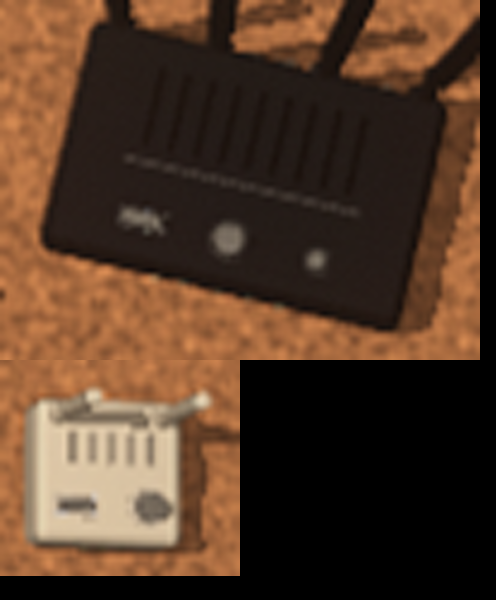

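The enlarged crop puts the router's pair key at about (297.5,189.8), between the bar and the small key. The repeater's pair key is at about (436.7,195.6), with its bar at (420.8,195.2). The measured spacings are 107 mm and about 44 mm, against 110 and 46 expected, so the readings hold. I'll close the fingers and move over towards the router.

Call:
apply_moves([
  [4,-2.7,0],
  [4,-2.7,0],
  [4,-2.7,0],
  [4,-2.7,0],
  [4,-2.7,0],
  [4,-2.7,0],
  [4,-2.7,0],
  [4,-2.7,0],
], twist=[0,0,0,0,0,0,0,0], gripper=0, squeeze=5)

```text
t: 1.15
tool_pos: [0.4564, -0.2033, 0.2435]
orientation: [-3.061, -0.707, 0.0]
force: [0.4, -1.2, -0.3]
opening: 0.0175
gripper_force: 0.0
```

Call:
apply_moves([
  [4,-2.7,0],
  [4,-2.7,0],
  [4,-2.7,0],
  [4,-2.7,0],
  [0,0,0],
  [0,0,0],
  [0,0,0],
  [0,0,0],
], twist=[0,0,0,0,0.165,0.165,0.165,0.165])

```text
t: 2.15
tool_pos: [0.5522, -0.0375, 0.2432]
orientation: [-3.124, 0.332, 0.001]
force: [-0.1, -0.8, 0.0]
opening: 0.0005
gripper_force: 0.0
```

Run:
```python
from h import *
s=robot.read_state();print(s)
c=robot.read_camera("wrist");cv2.imwrite("pics/w1.png",c["frame"][:,:,::-1])
print(c["vertical_fov"],c["cx"],c["cy"],c["R"],c["t"])
print("expected px",proj(c,np.array([.602,.051,.04])))
```

```text
{'t': 2.15, 'q': array([-1.60449059e-01,  5.84403441e-03,  1.61917972e+00,  2.48880167e-05,
        1.51731248e+00,  1.62182037e+00]), 'dq': array([-5.36488670e-04, -1.02101451e-03,  1.29390099e-03, -8.96001744e-04,
        5.45917528e-04,  1.31157594e+00]), 'joint_torque': array([ 8.57132720e-02, -4.95212495e+01, -4.92420709e+01,  1.54397049e-02,
       -6.94232178e-02, -2.76654705e+00]), 'tool_pos': array([ 0.55224481, -0.03750038,  0.24323259]), 'orientation': array([-3.12398162e+00,  3.31557696e-01,  1.16410971e-03]), 'force': array([-0.12959554, -0.83484863,  0.02155935]), 'wrist_torque': array([0.05301416, 0.04232919, 0.0173318 ]), 'gripper_force': 0.0, 'opening': 0.0004588450034397685}
71.66182318038304 279.75251674801723 213.63659737453924 [[-0.21004132 -0.97769151  0.00140166]
 [-0.94934742  0.20429433  0.23875364]
 [-0.23371376  0.04881747 -0.97107916]] [0.07961226 0.50428272 0.51996978]
expected px [197.79022498 173.55797753]
```

View pics/w1.png

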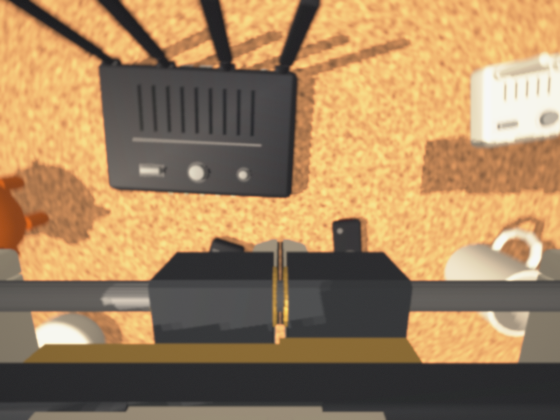

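The wrist view shows the router's pair key at about (197.5,172.5), against a prediction of (197.8,173.6). The bar is at (152,170), the small key at (243,174), and the repeater's key at about (549,118). I'll refine these positions numerically.

Run:
```python
from h import *
c=robot.read_camera("wrist");g=cv2.cvtColor(c["frame"],cv2.COLOR_RGB2GRAY)
p={}
m=(g[155:190,130:262]>95).astype(np.uint8)
n,l,st,ce=cv2.connectedComponentsWithStats(m)
for i in range(1,n):
    if st[i,4]>20: u,v=ce[i]+[130,155]; print(st[i],u,v,ray(c,u,v,.04))
print("rep",ray(c,549,118,.043))
ct=robot.read_camera("top");G=cv2.cvtColor(ct["frame"],cv2.COLOR_RGB2GRAY)
m=(G[192:200,415:442]<120).astype(np.uint8);n,l,st,ce=cv2.connectedComponentsWithStats(m)
for i in range(1,n):
    if st[i,4]>3:u,v=ce[i]+[415,192];print("top",st[i],u,v,ray(ct,u,v,.043))
s=robot.read_state();print(s["tool_pos"],s["orientation"],s["force"])
```

```text
[   0    0   45   35 1268] 147.82728706624607 171.26340694006308 [0.61814073 0.10710544 0.04      ]
[ 56   8  19  22 337] 195.03857566765578 173.56379821958456 [0.6034309  0.05368861 0.04      ]
[106  13  12  14 141] 241.80141843971631 174.80141843971631 [5.89987825e-01 2.51442538e-04 4.00000000e-02]
rep [ 0.57660765 -0.35164458  0.043     ]
top [ 5  0  2  8 15] 420.46666666666664 195.26666666666668 [ 0.58241682 -0.30745614  0.043     ]
top [18  1  8  6 31] 436.3225806451613 195.25806451612902 [ 0.58199583 -0.35411245  0.043     ]
[ 0.55224833 -0.03759369  0.24331942] [-3.12531968e+00  3.18916718e-01  9.76964043e-04] [ 0.075906    0.56247177 -0.18958333]
```

Call:
apply_moves([
  [0.8,-2.45,0],
  [0.8,-2.45,0],
  [0.8,-2.45,0],
  [0.8,-2.45,0],
  [0,0,5],
  [0,0,5],
  [0,0,5],
  [0,0,0.8],
], twist=[0,0,0,0,0,0,0,0])

```text
t: 3.3
tool_pos: [0.6003, 0.0517, 0.081]
orientation: [3.125, -0.318, -0.013]
force: [-0.5, -0.3, 0.1]
opening: 0.0004
gripper_force: 0.0
```

Run:
```python
from h import *
s=robot.read_state();print(s["tool_pos"],s["orientation"],s["force"])
c=robot.read_camera("wrist");a=c["frame"][:,:,::-1].copy()
d=robot.read_camera("scene");b=d["frame"][:,:,::-1]
for X in([.603,.052,.04],list(s["tool_pos"][:2])+[.0605]):
  print(proj(c,np.array(X)),proj(d,np.array(X)))
u,v=proj(d,np.array([.603,.052,.05])).astype(int)
B=cv2.resize(b[v-40:v+40,u-50:u+50],(400,320),interpolation=cv2.INTER_CUBIC);print(u,v)
im=np.zeros((320,800,3),np.uint8);im[:,:400]=B;im[:300,400:]=cv2.resize(a,(400,300));cv2.imwrite("pics/c2.png",im)
```

```text
[0.6002775  0.05172366 0.08102014] [ 3.12454436 -0.31816785 -0.01313136] [-0.49886843 -0.3237962   0.06905286]
[279.28331328 240.61204886] [241.31754821 238.24309736]
[280.71603238 256.36039555] [240.89676565 230.84458147]
241 234
```

View pics/c2.png

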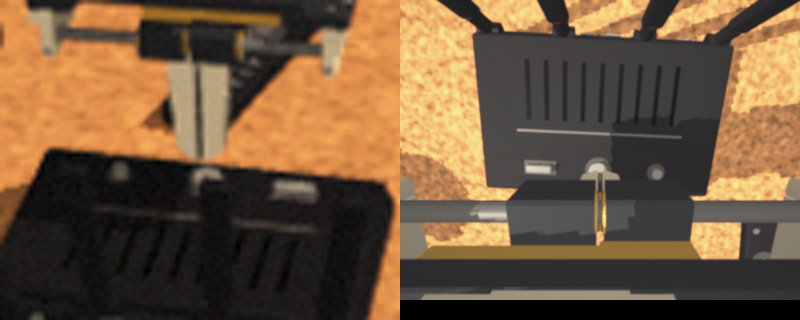

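The scene crop shows the tips just above the router's pair key and in line with it sideways. In the wrist view the key is at about (276,238). I'll shift 2 mm forward, then come down in small steps.

Call:
apply_moves([
  [0.2,0,0],
  [0,0,0.5],
  [0,0,0.5],
  [0,0,0],
], twist=[0,0,0,0])

```text
t: 3.9
tool_pos: [0.6054, 0.0513, 0.0753]
orientation: [3.125, -0.323, -0.001]
force: [-0.0, -0.5, 0.6]
opening: 0.0004
gripper_force: 0.0
```

Call:
apply_moves([
  [-0.2,0,0],
  [0,0,0.4],
  [0,0,0.4],
  [0,0,0.2],
  [0,0,0.1],
  [0,0,0],
], twist=[0,0,0,0,0,0])

```text
t: 4.65
tool_pos: [0.6038, 0.0517, 0.0647]
orientation: [3.125, -0.323, -0.0]
force: [-1.1, 0.1, 1.0]
opening: 0.0001
gripper_force: 0.8
```

Call:
apply_moves([
  [0,0,0.1],
  [0,0,0.1],
  [0,0,0.1],
  [0,0,0.1],
  [0,0,0],
], twist=[0,0,0,0,0])

```text
t: 5.28
tool_pos: [0.604, 0.0517, 0.0608]
orientation: [-3.125, 0.323, -0.001]
force: [-0.4, 0.4, 3.9]
opening: 0.0006
gripper_force: 1.9
```

Call:
apply_moves([
  [0,0,0.1],
  [0,0,0.05],
  [0,0,0],
], twist=[0,0,0])

```text
t: 5.65
tool_pos: [0.604, 0.0517, 0.0596]
orientation: [-3.125, 0.323, -0.001]
force: [-4.1, 0.1, 6.6]
opening: 0.0005
gripper_force: 3.6
```

Call:
apply_moves([
  [0,0,0],
  [0,0,0],
  [0,0,0],
  [0,0,0],
  [0,0,0],
  [0,0,0],
], twist=[0,0,0,0,0,0])

```text
t: 6.4
tool_pos: [0.604, 0.0517, 0.0597]
orientation: [-3.125, 0.323, -0.001]
force: [-1.8, -0.1, 7.5]
opening: 0.0005
gripper_force: 3.6
```

Call:
apply_moves([
  [0,0,0],
  [0,0,0],
  [0,0,0],
  [0,0,0],
  [0,0,0],
], twist=[0,0,0,0,0])

```text
t: 7.02
tool_pos: [0.604, 0.0517, 0.0597]
orientation: [-3.125, 0.323, -0.001]
force: [-3.1, -0.1, 7.4]
opening: 0.0003
gripper_force: 3.6
```

Call:
apply_moves([
  [0,0,-0.2],
  [0,0,-0.3],
  [0,0,-0.5],
  [0,0,-1],
  [0,0,-4],
  [0,0,-5],
  [0,0,-5],
  [0,0,0],
], twist=[0,0,0,0,0,0,0,0])

```text
t: 8.02
tool_pos: [0.6068, 0.0517, 0.2257]
orientation: [-3.124, 0.323, -0.016]
force: [0.0, 0.8, -0.4]
opening: 0.0005
gripper_force: 0.0
```

Held down for over 1.3 s at about 7 N, then released. Moving on to the repeater, stopping slightly in front of it so the wrist camera can see it.

Call:
apply_moves([
  [0,5,0],
  [0,5,0],
  [0,5,0],
  [0,5,0],
  [0,5,0],
  [0,5,0],
  [0,5,0],
  [0,5,0],
], twist=[0,0,0,0,0,0,0,0])

```text
t: 9.02
tool_pos: [0.5209, -0.3409, 0.218]
orientation: [-3.124, 0.323, 0.002]
force: [0.2, -0.3, -0.1]
opening: 0.0007
gripper_force: 0.0
```

Call:
apply_moves([
  [0,0,0],
  [0,0,0],
  [0,0,0],
  [0,0,0],
], twist=[-0.1,-0.1,0,0])

```text
t: 9.52
tool_pos: [0.5217, -0.3395, 0.2186]
orientation: [-3.141, 0.013, 0.001]
force: [0.8, 0.6, 0.8]
opening: 0.0004
gripper_force: 0.0
```

Run:
```python
from h import *
s=robot.read_state();print(s["tool_pos"],s["orientation"],s["force"])
c=robot.read_camera("wrist");a=c["frame"][:,:,::-1].copy()
d=robot.read_camera("top");b=d["frame"][:,:,::-1]
b0=cv2.imread("pics/top0.png")
D=cv2.absdiff(b,b0)[135:215,240:360].max(2)
print("router diff max",D.max(),(D>40).sum())
print(proj(c,np.array([.581,-.354,.043])))
G=cv2.cvtColor(d["frame"],cv2.COLOR_RGB2GRAY)
im=np.zeros((420,800,3),np.uint8);im[:,:560]=a
im[:160,560:]=cv2.resize(b[135:215,240:360],(240,160));im[170:330,560:]=cv2.resize(b0[135:215,240:360],(240,160))
cv2.imwrite("pics/c3.png",im)
```

```text
[ 0.52173841 -0.33945255  0.21857032] [-3.14099559e+00  1.28160415e-02  1.14463624e-03] [0.84022165 0.59868441 0.76812565]
router diff max 4 0
[293.33094158 148.66016503]
```

View pics/c3.png

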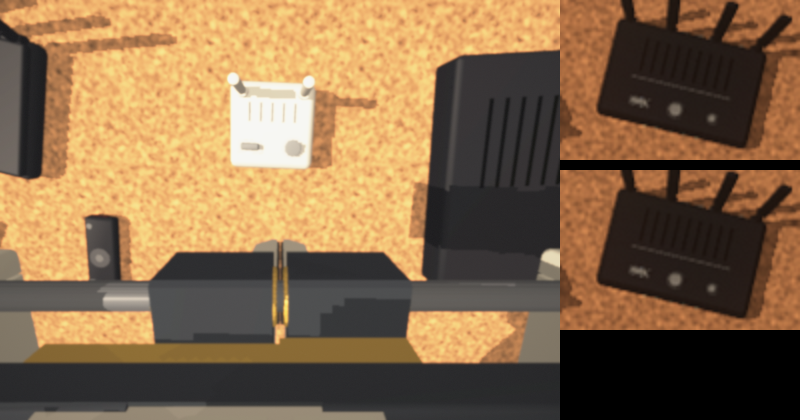

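The wrist view shows the repeater's pair key at about (294,148), against a prediction of (293.3,148.7). The router hasn't moved. Going over the key and down to about 10 mm above it.

Call:
apply_moves([
  [3,0.7,0],
  [3,0.7,0],
  [0,0,4.5],
  [0,0,4.5],
  [0,0,4.0],
  [0,0,1],
  [0,0,0],
  [0,0,0],
], twist=[0,0,0,0,0,0,0,0])

```text
t: 10.62
tool_pos: [0.5832, -0.3551, 0.0819]
orientation: [3.139, -0.01, 0.005]
force: [-0.7, -0.6, 0.2]
opening: -0.0
gripper_force: 0.0
```

Run:
```python
from h import *
s=robot.read_state();print(s["tool_pos"],s["orientation"],s["force"])
c=robot.read_camera("wrist");a=c["frame"][:,:,::-1].copy()
d=robot.read_camera("scene");b=d["frame"][:,:,::-1]
print(proj(c,np.array([.581,-.354,.043])))
u,v=proj(d,np.array([.581,-.354,.05])).astype(int)
im=np.zeros((320,800,3),np.uint8);im[:,:400]=cv2.resize(b[v-40:v+40,u-50:u+50],(400,320),interpolation=cv2.INTER_CUBIC)
im[:300,400:]=cv2.resize(a,(400,300));cv2.imwrite("pics/c4.png",im)
```

```text
[ 0.58324605 -0.35511532  0.08193703] [ 3.13931523 -0.00995584  0.00503041] [-0.72518205 -0.57136723  0.17002747]
[278.6360827 249.481628 ]
```

View pics/c4.png

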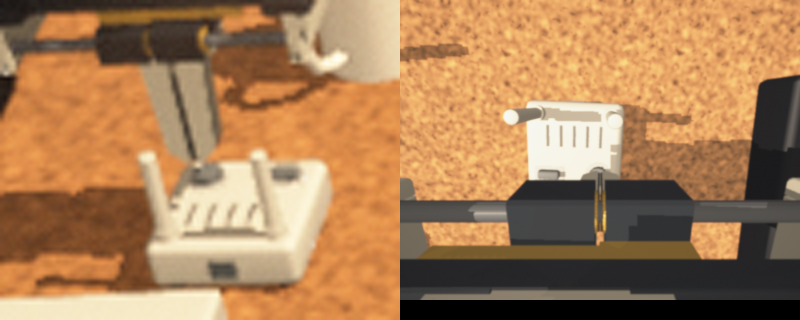

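The scene crop shows the tips right over the repeater's round key, and in the wrist view the key is in line with the fingers. Everything around them is clear. Descending.

Call:
apply_moves([
  [-0.2,-0.1,0.3],
  [0,0,0.4],
  [0,0,0.3],
  [0,0,0.2],
  [0,0,0.1],
  [0,0,0],
], twist=[0,0,0,0,0,0])

```text
t: 11.48
tool_pos: [0.5798, -0.3531, 0.0662]
orientation: [-3.141, 0.01, 0.0]
force: [-1.3, 0.5, 3.0]
opening: 0.0002
gripper_force: 1.2
```

Call:
apply_moves([
  [0,0,0.1],
  [0,0,0.1],
  [0,0,0.1],
  [0,0,0.05],
  [0,0,0],
], twist=[0,0,0,0,0])

```text
t: 12.1
tool_pos: [0.58, -0.3532, 0.063]
orientation: [3.141, -0.01, 0.0]
force: [-2.8, 1.9, 6.4]
opening: 0.0005
gripper_force: 2.8
```

Call:
apply_moves([
  [0,0,0.05],
  [0,0,0],
  [0,0,0],
  [0,0,0],
  [0,0,0],
  [0,0,0],
], twist=[0,0,0,0,0,0])

```text
t: 12.85
tool_pos: [0.58, -0.3532, 0.0627]
orientation: [3.141, -0.01, 0.0]
force: [-2.5, 2.3, 6.8]
opening: 0.0006
gripper_force: 3.4
```

Call:
apply_moves([
  [0,0,0],
  [0,0,0],
  [0,0,0],
  [0,0,0],
  [0,0,0],
  [0,0,0],
], twist=[0,0,0,0,0,0])

```text
t: 13.6
tool_pos: [0.58, -0.3533, 0.0627]
orientation: [3.141, -0.01, 0.0]
force: [-2.5, 2.0, 6.5]
opening: 0.0005
gripper_force: 3.4
```

Call:
apply_moves([
  [0,0,-0.2],
  [0,0,-0.3],
  [0,0,-0.5],
  [0,0,-1],
  [0,0,-4],
  [0,0,-5],
  [0,0,-5],
  [0,0,0],
], twist=[0,0,0,0,0,0,0,0])

```text
t: 14.6
tool_pos: [0.5823, -0.3549, 0.2297]
orientation: [3.135, -0.01, 0.014]
force: [-0.1, 0.3, 0.2]
opening: 0.0003
gripper_force: 0.0
```

Call:
apply_moves([
  [-3,2,-1],
  [-3,2,-1],
  [-3,2,0],
  [-3,2,0],
  [0,0,0],
  [0,0,0],
  [0,0,0],
  [0,0,0],
], twist=[0,0,0,0,0,0,0,0])

```text
t: 15.6
tool_pos: [0.4601, -0.4318, 0.242]
orientation: [-3.141, 0.008, 0.0]
force: [1.2, 0.4, -0.4]
opening: 0.0002
gripper_force: 0.0
```

Run:
```python
from h import *
s=robot.read_state();print(s["t"],s["tool_pos"],s["force"])
d=robot.read_camera("top");b=d["frame"][:,:,::-1]
b0=cv2.imread("pics/top0.png");D=cv2.absdiff(b,b0).max(2)
print("router",(D[135:215,240:360]>30).sum(),"rep",(D[165:210,405:455]>30).sum())
cv2.imwrite("pics/top9.png",b)
```

```text
15.6 [ 0.46008036 -0.43175223  0.24195082] [ 1.20729536  0.41983577 -0.35115555]
router 0 rep 0
```

View pics/top9.png

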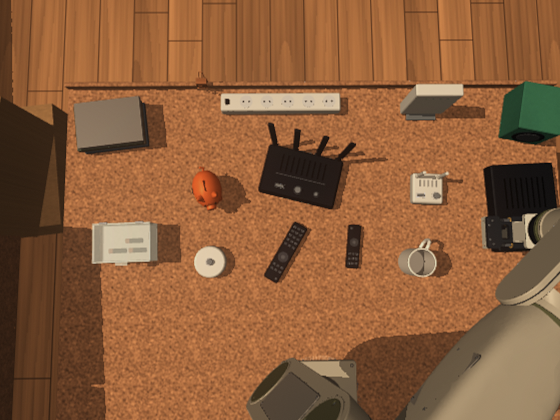

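The final top view shows the router, the repeater and everything else in their original places, with zero changed pixels on both boxes. The hand is above the black box on the right, so I'll raise it further before handing in.

Call:
apply_moves([
  [0,0,-3],
  [0,0,-3],
  [0,0,-3],
  [0,0,0],
  [0,0,0],
  [0,0,0],
], twist=[0,0,0,0,0,0])

```text
t: 16.4
tool_pos: [0.459, -0.4319, 0.3302]
orientation: [-3.139, 0.01, 0.003]
force: [-0.6, 0.4, 0.2]
opening: 0.0007
gripper_force: 0.0
```

```bash
python3 -c "
from plant import robot
print(robot.read_state()['tool_pos'],robot.close_job())"
```

```text
the job is handed in; nothing more can be done
[ 0.45902654 -0.43187868  0.33016988] None
```

I pressed the router's pairing key and then the repeater's, each fully down for over a second at about 7 N and then released; neither box shifted in the top view, the hand is well clear, and the job was handed in at 16.4 s.

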